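# Release the shaker's transport lock

### The arm

A 7-joint arm with a two-finger parallel gripper is mounted at the origin on a cart in front of the work surface, level with it; the furniture and walls round the work are solid. World frame = base frame: x ahead of the robot, y to its left, z up, the work surface at z = 0. Lengths are in m, angles in rad, forces in N, time in s.
With the tool pointing down it reaches from about 0.35 to 0.9 m from the base axis. Payload 7.2 kg.
Tool frame: the origin (TCP) lies at the very end of the fingers, on their centre line; the grasp point (between the pads) lies manip.hold_point_z behind it (manip.hold_point_z is the distance from the TCP to the grasp point, in m); z points along the fingers, y is the line along which they close (so a half turn about z gives the same grasp; the last joint's range is limited). The gripper opens to 88 mm and grips with 3 to 60 N. Pads are 20 mm wide; open, the fingers measure 115 mm over their backs; the gripper's body (75 mm by 178 mm) begins 61 mm behind the grasp point.
Start: joints at [-1.283, 0.411, -0.013, 1.596, 0.006, 1.134, -0.082], TCP at [0.218, 0.586, 0.223] pointing down, gripper open.
Joint ranges: [-2.95, 2.95], [-0.29, 1.99], [-1.47, 1.44], [0.14, 2.54], [-1.03, 4.17], [0.13, 1.85], [-2.86, 2.86]. Speed limits (rad/s): [2.39, 2.39, 3.01, 3.01, 3.14, 3.14, 3.14].

### API

Orientations are given as a rotation vector (axis times angle).
In Python, from cell import manip gives the robot as it stands.
- The arm moves only by the shell command python3 drive.py, which reads ROWS from standard input. ROWS is a JSON list of rows, 1 to 10 of them, each an object with the fields aperture (the opening from 0.0 (shut) to 1.0 (fully open)), dx, dy, dz (the shift in units of 50 mm), wx, wy, wz (a rotation vector in units of 0.1 rad); a field left out counts as zero (the opening has to be given); each row is the pose to reach, as a shift and turn from the pose commanded when the command began, along the tool's axes at that moment; what a row does not reach only later rows make up. A row lasts 1/12 s, in which the tool goes at most 0.0417 m and 0.125 rad, less where a joint would pass 70% of its speed; a pose out of reach is approached as far as the arm can. The fingers move at their own pace and stop on an object; the grip force is fixed at half the most. Time passes only in rows, so rows that do not move let the fingers close. It prints the time, the measured TCP pose, the force, the opening and the grip force at its end. Input that does not fit is refused with a message, and nothing moves.
- manip.observe(): the state, without advancing time (a new reading comes with each control period).
- manip.read_camera(name): name is "scene" or "top"; returns a dict with "frame" (480x640x3 uint8, red, green, blue), "fx", "fy", "cx", "cy" (pixels), "eye" and "attitude" of the camera in the world. Camera axes: x right, y up, looking along -z (the intrinsics and any distortion apply to the point x, -y, -z); pixel columns grow to the right and rows downward; lengths in m; the calibration is good to about 2 mm. A picture is of the moment at which its call begins. There is no depth.
- manip.finish_job(): hands the job in; it is judged then, once.
The state is a dict: "clock": time; "joints": joint angles; "dq": joint speeds; "joint_efforts": joint torques, N m; "position": TCP position; "ee_rot": TCP orientation; "force": force on the tool from outside, world axes, zero at the start; "wrist_torque": the same for the moment, N m; "width": opening from 0.0 (shut) to 1.0 (fully open); "grip_force": force on a finger pad.
Only numpy, scipy, OpenCV 4.12 (cv2) and the standard library are available. Lean on these libraries where they do the work, as an engineer would, in place of code of your own. Each camera call takes 0.05 s, during which the arm holds its last target. There are 200 camera calls.

### The job

The platform shaker has been carried to this bench and its transport lock is still on. Take the broad-bladed spatula out of the rack, where it stands on edge, lay it down flat on the bench and take it again by the handle so that its blade lies flat; lever open the white cover on the shaker's front deck with it, until the cover stands open by itself, and lay the spatula back flat on the bench. Then slide the black lock grip under the cover fully home to the right-hand end of its track, leaving the cover open and the other things where they stand.

Things in the scene. Friction and masses are not known exactly. Their poses are not given: they have to be found in the camera images.
- shaker: White platform shaker, fixed. Origin on the bench; x to its rear, y to its left, z up. Housing x -148 to 150 mm, y +-140 mm, flat deck at z = 48 mm. Platform with two petri dishes (top z = 101 mm) over the rear from x = 14 mm. Low display, dial and keys (10 mm above deck) on the deck's right, y < -50 mm. The bench before it is clear. The cover is centred on y = +45 mm.
- cover (a joint): White slippery hinged cover over the lock, 98 (x) x 164 (y) mm, top 36 mm above the deck, 0.11 kg; rad, 0 shut, opens upward about its rear edge to a stop at 1.85. Let go below about 1.45 it falls shut, beyond it falls open. Hollow: 3 mm top plate, side walls, sloping front wall. Pry notch at the foot of the front wall: 44 mm wide, 9 mm high above the deck.
- cover_notch (a point): Middle of the pry notch, in the 3 mm thick front wall; 4.5 mm above the deck when shut; moves with the cover; axes as the shaker's when shut. The deck runs on 23 mm in front of the wall. Inside, the lock grip's front face is 30 mm behind this point: do not push a low blade in more than about 26 mm.
- cover_hinge (a point): Fixed point on the cover's hinge axis, 94.5 mm behind the notch's middle and 20 mm above the deck; the axis runs along its y. Axes as the shaker's.
- lock (a joint): Transport lock slide; m, 0 = locked (left end of the track), 0.072 = released, end stop at the right-hand end (towards the shaker's -y). 3 N sliding friction, stays where it is left.
- lock_grip (a point): Top centre of the black lock grip, a block 20 (x) x 30 (y) mm, 31 mm high above the deck, 54 mm in front of the hinge line; moves with the slide. A steel bolt that moves with it lies 34 mm behind its middle, 18 mm high; end stops 6 mm high stand at the track's ends. Free from above once the cover is open (open, the cover is about 115 mm high above the deck, behind the hinge line).
- rack: Grey rack, fixed, 170 (x) x 104 (y) x 30 mm: 6 mm base plate with two slotted combs 10 mm thick, at x = -74 and +68 mm. Origin on the bench; slots at y = +27 and -27 mm, each holds one spatula on edge (lower edge on the base), blade towards +x, spatula origin at x = -4 mm. Between the combs the base is free.
- spatula: Broad-bladed spatula, 200 mm, about 0.08 kg, in either slot. Black handle 100 x 11 x 26 mm (x -100 to 0), steel blade 3 mm thick, 26 mm wide, square tip at x = +100 mm. Origin where handle meets blade, mid-thickness, mid-width; x to the tip, y across the thickness, z across the width. On edge in the rack z is up, centre 19 mm above the bench. Flat, y is vertical. Balance point x = -28 mm.
- spatula_tip (a point): End of the broad blade, mid-thickness, mid-width. The blade goes into the pry notch only lying flat. Set on the bench on edge, the spatula stays standing until its top is pushed over by about 0.4 rad; then it falls flat.
- narrow_spatula: Like the broad spatula, with the same handle and length, but its blade is only 12 mm wide; stands in the other slot. Not to be used.
- amber_bottle: Brown bottle with blue cap, 56 x 105 mm, loose bystander; origin at its foot.
- glass_beaker: Glass beaker, 55 x 61 x 70 mm, loose bystander; origin at its foot.
- vial_a: Small brown vial, 25 x 73 mm, left of the shaker, loose bystander.

How it is judged:
On the way, in this order (a step that is already met when the one before it is completed fails the run):
1. the broad spatula lies flat on the bench, let go (height (world z) of spatula below 0.012 m and height (world z) of spatula_tip below 0.015 m and (angle between spatula's own y axis and vertical below 0.12 rad or angle between spatula's own y axis and vertical above 3.02 rad) and contact force between the fingers and spatula below 0.05 N), for 0.1 s.
2. the broad spatula levers the cover up, past 0.5 rad (value of joint cover above 0.5 rad and contact force between spatula and cover above 0.05 N).
3. the cover stands open by itself and the broad spatula lies flat on the bench again, let go (all of step 1 and value of joint cover above 1.4 rad), for 0.1 s.
4. the lock grip is at the right-hand end of its track, the cover open (value of joint lock above 0.069 m and value of joint cover above 1.4 rad), for 0.2 s.
At the end, for the whole second after the job is handed in: The cover stands open beyond 1.4 rad, the lock grip is within 3 mm of its right-hand end stop, and the broad spatula lies flat (within 0.12 rad) and still on the bench itself (all of step 4 and height (world z) of spatula below 0.012 m and height (world z) of spatula_tip below 0.015 m and (angle between spatula's own y axis and vertical below 0.12 rad or angle between spatula's own y axis and vertical above 3.02 rad) and linear speed of spatula below 0.02 m/s); the robot touches nothing.
It fails at once if a bystander or the narrow spatula is moved more than 30 mm (distance of any of amber_bottle, glass_beaker, vial_a, narrow_spatula from where it was at the start of the episode above 0.03 m).
It also fails if it takes over 69 s, if anything falls off the work surface, if the arm or the gripper's body presses on something with over 40 N, if the wrist force passes 120 N, or if a joint passes its speed limit or range.

## Working session

There is one attempt and no reset: what is moved stays moved. The work goes in short steps, Python scripts to look and compute and a shell command to move; the robot and the scene stay as the last step left them, time stands still between calls to the robot, and variables do not carry over. Pictures are saved under pics/ and viewed, at most 10 in all, crops included, and the job is handed in when it is done.

```bash
ls; mkdir -p pics
python3 - <<'E'
from cell import manip
import cv2,numpy as np
print(manip.hold_point_z); print(manip.observe())
for n in("scene","top"):
    c=manip.read_camera(n); cv2.imwrite(f"pics/{n}0.png",c["frame"][:,:,::-1])
    print({k:v for k,v in c.items() if k!="frame"})
E
```

```text
cell.py
drive.py
pics
0.0187
{'clock': 0.0, 'joints': array([-1.28320157,  0.41189659, -0.01271447,  1.59704404,  0.00558534,
        1.13430245, -0.08221203]), 'dq': array([ 2.85799111e-04,  8.48014467e-04,  4.94650183e-04,  5.96164631e-05,
       -6.31197090e-04,  1.13619152e-03,  5.59123234e-04]), 'joint_efforts': array([ 8.29560340e-04, -5.87951195e+01,  6.42649010e-01, -2.91073751e+01,
       -5.37148188e-02,  1.83652528e-02,  1.58323087e-04]), 'position': array([0.2175659 , 0.5853644 , 0.22181113]), 'ee_rot': array([-5.55891367e-01, -3.09182985e+00,  2.51977812e-03]), 'force': array([-0.20990796, -0.14843439,  0.64092587]), 'wrist_torque': array([ 0.00658168, -0.04088317,  0.00308403]), 'grip_force': 0.0, 'width': 0.997177417789096}
{'fx': 590.1106995115371, 'fy': 590.1106995115371, 'cx': 314.23359351051545, 'cy': 251.5427559025194, 'eye': array([0.46872977, 0.93845734, 1.26183984]), 'attitude': array([ 0.03858725, -1.08264033, -2.82004399])}
{'fx': 514.6034218779573, 'fy': 514.6034218779573, 'cx': 316.7248178747863, 'cy': 247.5095201885932, 'eye': array([ 0.45477541, -0.12763512,  1.14631497]), 'attitude': array([ 0.11273169, -0.10775439, -1.58434489])}
```
View pics/top0.png

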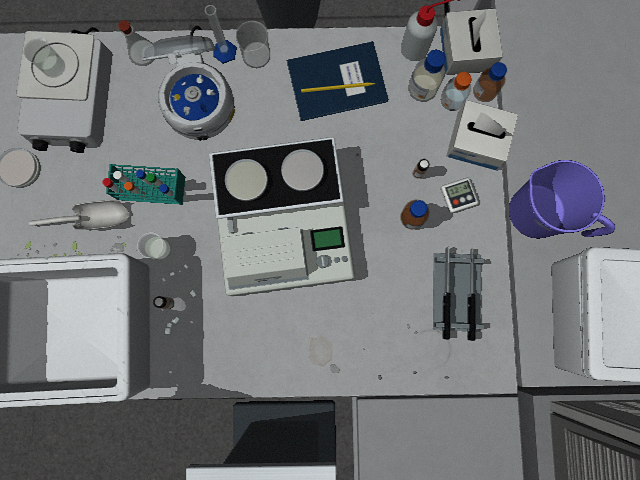

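View pics/scene0.png

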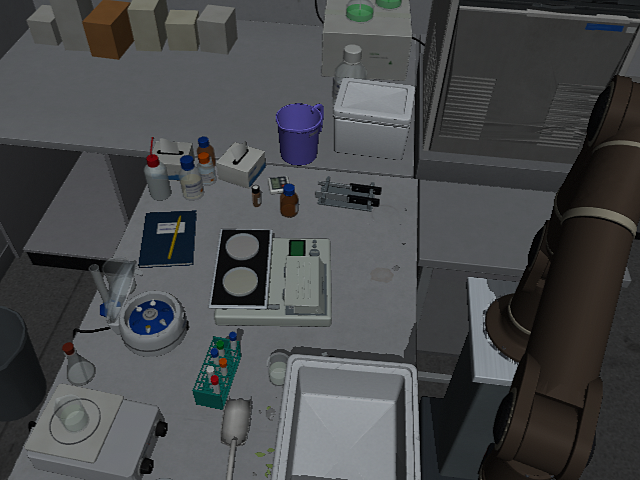

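The top view shows the shaker (front edge near row 290, columns 228–355), the cover (about 222–308 × 228–288), and the rack (433–490 × 248–338) holding two spatulas with their blades up-image. The bottle is at (415,214) and the beaker at (153,245). I'll zoom in next.

Create h.py:
```python
import numpy as np,cv2
from scipy.spatial.transform import Rotation as R
from cell import manip
def ray(c,u,v):
    d=np.array([(u-c["cx"])/c["fx"],-(v-c["cy"])/c["fy"],-1.]); return R.from_rotvec(c["attitude"]).apply(d)
def onz(c,u,v,z):
    d=ray(c,u,v); return c["eye"]+d*(z-c["eye"][2])/d[2]
def proj(c,p):
    q=R.from_rotvec(c["attitude"]).inv().apply(np.array(p)-c["eye"]); return c["cx"]+c["fx"]*q[0]/-q[2], c["cy"]-c["fy"]*q[1]/-q[2]
```

Run:
```python
from h import *
c=manip.read_camera("top")
f=c["frame"][:,:,::-1]
a=cv2.resize(f[235:350,420:500],None,fx=5,fy=5,interpolation=cv2.INTER_CUBIC)
b=cv2.resize(f[205:305,210:365],None,fx=2.5,fy=2.5,interpolation=cv2.INTER_CUBIC)
im=np.zeros((575,800,3),np.uint8); im[:,:400]=a; im[:250,400:400+b.shape[1]]=b[:, :400]
s=manip.read_camera("scene")["frame"][:,:,::-1]
d=cv2.resize(s[170:220,310:390],None,fx=5,fy=5,interpolation=cv2.INTER_CUBIC); im[300:550,400:]=d
cv2.imwrite("pics/z1.png",im)
for u,v in((228,294),(355,278),(340,140),(211,155)): print(u,v,onz(c,u,v,.048))
for u,v in((446,335),(472,335),(449,250),(475,250)): print(u,v,onz(c,u,v,.03))
```

```text
228 294 [0.51282422 0.06514916 0.048     ]
355 278 [ 0.54250085 -0.20612863  0.048     ]
340 140 [ 0.84983304 -0.18095802  0.048     ]
211 155 [0.82032691 0.10525534 0.048     ]
446 335 [ 0.41877535 -0.3985844   0.03      ]
472 335 [ 0.41788956 -0.45407385  0.03      ]
449 250 [ 0.60186749 -0.41450616  0.03      ]
475 250 [ 0.60092109 -0.47128014  0.03      ]
```

View pics/z1.png

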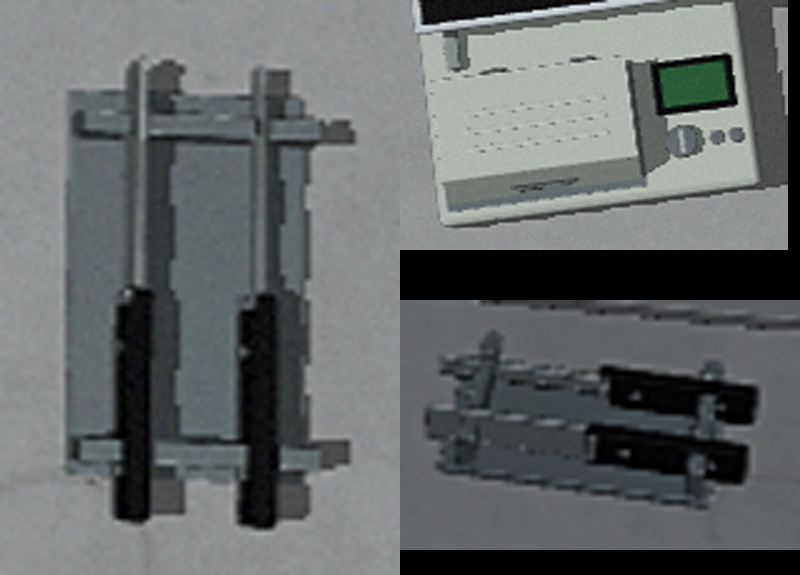

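The left-hand spatula (greater y) shows the broad steel band in the scene view, and the right-hand one is narrow. In the crop the cover's wall foot runs (447,210)–(643,185), and the deck's front corners are at (445,226) and (760,184). Now I'll measure.

Run:
```python
from h import *
c=manip.read_camera("top"); s=manip.read_camera("scene")
g=c["frame"].max(2).astype(np.uint8)
m=np.zeros_like(g); m[285:345,436:484]=(g[285:345,436:484]<45)*255
cn,_=cv2.findContours(m,cv2.RETR_EXTERNAL,cv2.CHAIN_APPROX_NONE)
for k in cn:
    if cv2.contourArea(k)>80:
        r=cv2.minAreaRect(k); print(r,cv2.contourArea(k)); p=cv2.boxPoints(r)
        p=p[np.argsort(p[:,1])]; e=[onz(c,*p[:2].mean(0),.030),onz(c,*p[2:].mean(0),.030)]
        print("handle front,back",e,np.linalg.norm(e[0]-e[1])); d=e[0]-e[1]; print("yaw",np.arctan2(d[1],d[0]),"proj scene",proj(s,e[0]))
f=lambda x,y,z:onz(c,210+(x-400)/2.5,205+y/2.5,z)
A=f(445,226,.048);B=f(760,184,.048);C=f(447,210,.048);D=f(643,185,.048)
print(A,B,C,D,np.linalg.norm(A-B),np.linalg.norm(C-D))
y=(A-B)/np.linalg.norm(A-B); yw=np.arctan2(-y[0],y[1]); print("yaw",yw,"cover yaw",np.arctan2(-(C-D)[0],(C-D)[1]))
x=np.array([np.cos(yw),np.sin(yw),0]); M=(A+B)/2
print("notch from housing",M+y*.045+x*.0245,"from wall",(C+D)/2)
st=manip.observe(); print(R.from_rotvec(st["ee_rot"]).as_matrix().round(3),st["position"])
```

```text
((469.5, 317.0), (46.0, 11.0), 90.0) 287.0
handle front,back [array([ 0.50526594, -0.4537596 ,  0.03      ]), array([ 0.40746009, -0.44813467,  0.03      ])] 0.09796746682058387
yaw -0.05744789286716497 proj scene (np.float64(349.0960031086419), np.float64(185.49346292973064))
((444.9682922363281, 315.01458740234375), (9.49536418914795, 46.071258544921875), 1.7899105548858643) 257.5
handle front,back [array([ 0.51043351, -0.40259728,  0.03      ]), array([ 0.41243893, -0.394522  ,  0.03      ])] 0.09832674174197054
yaw -0.08221966124536816 proj scene (np.float64(346.04848120276137), np.float64(196.37505962820535))
[0.50985112 0.06512538 0.048     ] [ 0.54125245 -0.20395906  0.048     ] [0.52343298 0.06352695 0.048     ] [ 0.54203909 -0.10396169  0.048     ] 0.2709104671542936 0.16851893611242683
yaw 0.11617150194732842 cover yaw 0.11063518129389861
notch from housing [ 0.54467068 -0.02188035  0.048     ] from wall [ 0.53273604 -0.02021737  0.048     ]
[[-0.937  0.348 -0.   ]
 [ 0.348  0.937 -0.001]
 [-0.    -0.001 -1.   ]] [0.21769722 0.58569883 0.22237846]
```

Run:
```python
from h import *
c=manip.read_camera("top"); s=manip.read_camera("scene")
f=c["frame"][:,:,::-1]
a=cv2.resize(f[215:300,212:362],None,fx=5,fy=5,interpolation=cv2.INTER_CUBIC)
a=cv2.convertScaleAbs(a,alpha=1.0); cv2.imwrite("pics/z2.png",a)
# predicted notch / cover corners from housing (bottom edge z=0)
A=onz(c,228,295.4,0);B=onz(c,354,278.6,0); print(A,B,np.linalg.norm(A-B))
y=(A-B)/np.linalg.norm(A-B); x=np.array([y[1],-y[0],0]); O=(A+B)/2+x*.148; print("O",O,"yaw",np.arctan2(x[1],x[0]))
for n,p in dict(notch=(-.1235,.045,.0525),footL=(-.125,.127,.048),footR=(-.125,-.037,.048),hL=(-.029,.127,.068),hR=(-.029,-.037,.068),dFL=(-.148,.14,.048),dFR=(-.148,-.14,.048)).items():
    w=O+x*p[0]+y*p[1]; w[2]=p[2]; q=np.array(proj(c,w)); print(n,w.round(4),"zoom px",((q-[212,215])*5).round(0))
```

```text
[0.51225811 0.07354965 0.        ] [ 0.54503178 -0.20729467  0.        ] 0.28275015132479575
O [ 0.67564738 -0.04971777  0.        ] yaw 0.1161715019473282
notch [ 0.5478 -0.0193  0.0525] zoom px [277. 309.]
footL [0.5368 0.0619 0.048 ] zoom px [ 88. 339.]
footR [ 0.5558 -0.101   0.048 ] zoom px [469. 288.]
hL [0.6321 0.0731 0.068 ] zoom px [ 55. 111.]
hR [ 0.6511 -0.0898  0.068 ] zoom px [438.  61.]
dFL [0.5124 0.0722 0.048 ] zoom px [ 63. 396.]
dFR [ 0.5449 -0.2059  0.048 ] zoom px [714. 309.]
```

View pics/z2.png

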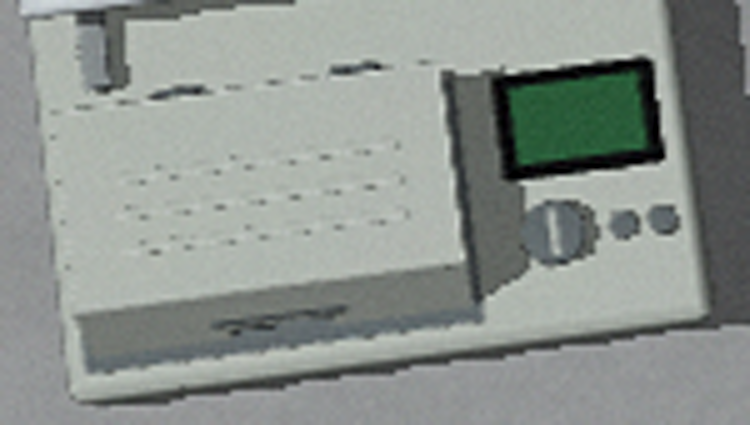

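The zoom confirms the wall foot at about rows 345 (left) to 300 (right), with a shadow strip below it and the notch's dark spot at (280,320). My prediction was (277,309), so I'm taking the notch at about (0.546, −0.020) with yaw 0.112. I'll start moving towards the spatula: up and across first.

```bash
cat >> h.py <<'E'
def to(p,yaw,pitch=0):
    # tool down, tool y along (yaw+90deg) direction; pitch: nose-up about that axis
    st=manip.observe(); T=R.from_rotvec(st["ee_rot"])
    G=R.from_euler('z',yaw)*R.from_euler('y',-pitch)*R.from_matrix([[-1,0,0],[0,1,0],[0,0,-1]])
    print("now",st["position"].round(4),"clock",round(st["clock"],2),"F",st["force"].round(1),"w",round(st["width"],3))
    print("d",T.inv().apply(np.array(p)-st["position"]).round(4),"rot",(T.inv()*G).as_rotvec().round(4))
E
cat > go.py <<'E'
import sys; from h import *
a=[float(v) for v in sys.argv[1:]]; to(a[:3],a[3],*a[4:])
E
python3 go.py 0.4806 -0.403 0.25 -0.084
```

```text
now [0.2177 0.5858 0.2225] clock 0.4 F [-0.6 -0.4  0.4] w 1.002
d [-0.5908 -0.8353 -0.0273] rot [-2.000e-04 -0.000e+00 -2.717e-01]
```

The rows are not in the units I measure in: shifts go in units of 50 mm and turns go in units of 0.1 rad. I convert before sending: -0.1 m is -2, -0.08 m is -1.6, -0.1 rad is -1.

```bash
T="manual"; echo '[{"aperture": 1,"dz": -0.8},{"aperture": 1,"dz": -1.6,"wz": -1},{"aperture": 1,"dx": -0.8,"dy": -0.6,"dz": -2,"wz": -2},{"aperture": 0.4,"dx": -11.8,"dy": -16.7,"dz": -2,"wz": -2.7},{"aperture": 0.4,"dx": -11.8,"dy": -16.7,"dz": -2,"wz": -2.7},{"aperture": 0.4,"dx": -11.8,"dy": -16.7,"dz": -2,"wz": -2.7},{"aperture": 0.4,"dx": -11.8,"dy": -16.7,"dz": -2,"wz": -2.7},{"aperture": 0.4,"dx": -11.8,"dy": -16.7,"dz": -2,"wz": -2.7},{"aperture": 0.4,"dx": -11.8,"dy": -16.7,"dz": -2,"wz": -2.7},{"aperture": 0.4,"dx": -11.8,"dy": -16.7,"dz": -2,"wz": -2.7}]' | python3 drive.py; python3 go.py 0.4806 -0.403 0.15 -0.084
```

```text
clock: 1.23
position: [0.3101, 0.2684, 0.3196]
ee_rot: [0.135, 3.138, 0.001]
force: [1.5, 0.7, -0.1]
width: 0.511
grip_force: 0.0
now [0.3101 0.2684 0.3196] clock 1.23 F [ 1.5  0.7 -0.1] w 0.511
d [-0.2274 -0.6545  0.1692] rot [ 0.0008  0.0002 -0.0018]
```

```bash
echo '[{"aperture": 0.4,"dx": -4.54,"dy": -13.08,"dz": 1.6},{"aperture": 0.4,"dx": -4.54,"dy": -13.08,"dz": 1.6},{"aperture": 0.4,"dx": -4.54,"dy": -13.08,"dz": 1.6},{"aperture": 0.4,"dx": -4.54,"dy": -13.08,"dz": 1.6},{"aperture": 0.4,"dx": -4.54,"dy": -13.08,"dz": 1.6},{"aperture": 0.4,"dx": -4.54,"dy": -13.08,"dz": 1.6},{"aperture": 0.4,"dx": -4.54,"dy": -13.08,"dz": 1.6},{"aperture": 0.4,"dx": -4.54,"dy": -13.08,"dz": 1.6},{"aperture": 0.4,"dx": -4.54,"dy": -13.08,"dz": 1.6},{"aperture": 0.4,"dx": -4.54,"dy": -13.08,"dz": 1.6}]' | python3 drive.py; echo '[{"aperture": 0.4,"dx": -2.4,"dy": -5.8,"dz": 1},{"aperture": 0.4,"dx": -2.4,"dy": -5.8,"dz": 1},{"aperture": 0.4,"dx": -2.4,"dy": -5.8,"dz": 1},{"aperture": 0.4,"dx": -2.4,"dy": -5.8,"dz": 1},{"aperture": 0.4,"dx": -2.4,"dy": -5.8,"dz": 1},{"aperture": 0.4,"dx": -2.4,"dy": -5.8,"dz": 1},{"aperture": 0.4,"dx": -2.4,"dy": -5.8,"dz": 1}]' | python3 drive.py; python3 go.py 0.4806 -0.403 0.09 -0.084
```

```text
clock: 2.07
position: [0.4118, -0.1329, 0.272]
ee_rot: [0.134, 3.137, 0.001]
force: [2.2, 1.5, -0.2]
width: 0.402
grip_force: 0.0
clock: 2.65
position: [0.4993, -0.407, 0.2247]
ee_rot: [-0.133, -3.138, -0.001]
force: [0.8, 0.3, 0.3]
width: 0.398
grip_force: 0.0
now [ 0.4993 -0.407   0.2247] clock 2.65 F [0.8 0.3 0.3] w 0.398
d [0.0189 0.0023 0.1347] rot [ 0.0006 -0.0004 -0.0007]
```

To row units: 0.145 m is 2.9, 0.12 m is 2.4.

```bash
echo '[{"aperture": 0.4,"dx": 0.38,"dy": 0.04,"dz": 0.8},{"aperture": 0.4,"dx": 0.38,"dy": 0.04,"dz": 1.6},{"aperture": 0.4,"dx": 0.38,"dy": 0.04,"dz": 2.4},{"aperture": 0.4,"dx": 0.38,"dy": 0.04,"dz": 2.9},{"aperture": 0.4,"dx": 0.38,"dy": 0.04,"dz": 2.9},{"aperture": 0.4,"dx": 0.38,"dy": 0.04,"dz": 2.9}]' | python3 drive.py; python3 go.py 0.4806 -0.403 0.010 -0.084
python3 - <<'E'
from h import *
c=manip.read_camera("scene")
cv2.imwrite("pics/z3.png",cv2.resize(c["frame"][150:240,280:410,::-1],None,fx=6,fy=6,interpolation=cv2.INTER_CUBIC))
E
```

```text
clock: 3.15
position: [0.4794, -0.4014, 0.0802]
ee_rot: [-0.135, -3.137, -0.001]
force: [0.1, 0.3, 0.4]
width: 0.397
grip_force: 0.0
now [ 0.4794 -0.4014  0.0802] clock 3.15 F [0.1 0.3 0.4] w 0.397
d [-0.0015 -0.0015  0.0702] rot [ 0.0008 -0.0022 -0.002 ]
```

View pics/z3.png

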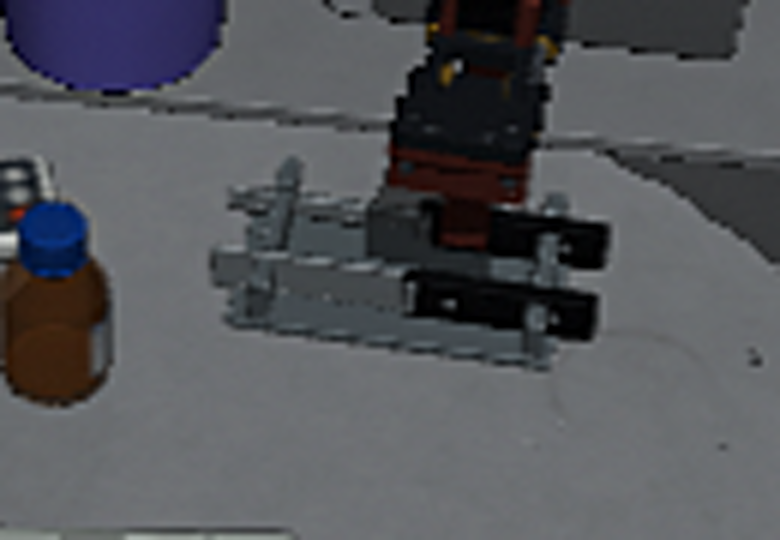

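The crop confirms it: the nearer (left) spatula has the broad blade. The fingers are hanging above the spatulas. Descending to grip.

```bash
echo '[{"aperture": 0.4,"dx": -0.02,"dy": -0.02,"dz": 0.7},{"aperture": 0.4,"dx": -0.02,"dy": -0.02,"dz": 1.2},{"aperture": 0.4,"dx": -0.02,"dy": -0.02,"dz": 1.4},{"aperture": 0.4,"dx": -0.02,"dy": -0.02,"dz": 1.4},{"aperture": 0.4,"dx": -0.02,"dy": -0.02,"dz": 1.4},{"aperture": 0,"dx": -0.02,"dy": -0.02,"dz": 1.4},{"aperture": 0,"dx": -0.02,"dy": -0.02,"dz": 1.4},{"aperture": 0,"dx": -0.02,"dy": -0.02,"dz": 1.4},{"aperture": 0,"dx": -0.02,"dy": -0.02,"dz": 1.4},{"aperture": 0,"dx": -0.02,"dy": -0.02,"dz": 1.4}]' | python3 drive.py; echo '[{"aperture": 0,"dz": -0.4},{"aperture": 0,"dz": -1},{"aperture": 0,"dz": -1.6},{"aperture": 0,"dz": -2.2},{"aperture": 0,"dz": -2.4}]' | python3 drive.py; python3 go.py 0.39 -0.17 0.12 0.0
```

```text
clock: 4.03
position: [0.4812, -0.4054, 0.012]
ee_rot: [0.135, 3.137, -0.007]
force: [0.8, -5.9, 0.7]
width: 0.12
grip_force: 29.9
clock: 4.45
position: [0.4819, -0.4045, 0.1352]
ee_rot: [0.135, 3.134, -0.005]
force: [0.9, -0.1, -1.1]
width: 0.125
grip_force: 29.9
now [ 0.4819 -0.4045  0.1352] clock 4.45 F [ 0.9 -0.1 -1.1] w 0.125
d [0.1118 0.2257 0.0141] rot [-0.0029  0.0045 -0.0864]
```

To row units: 0.07 m is 1.4, 0.147 m is 2.94, -0.086 rad is -0.86.

```bash
echo '[{"aperture": 0,"dx": 0.6,"dy": 0.4},{"aperture": 0,"dx": 1.2,"dy": 1,"wz": -0.4},{"aperture": 0,"dx": 1.9,"dy": 1.7,"wz": -0.86},{"aperture": 0,"dx": 1.9,"dy": 2.4,"dz": 0.2,"wz": -0.86},{"aperture": 0,"dx": 1.9,"dy": 2.94,"dz": 0.8,"wz": -0.86},{"aperture": 0,"dx": 1.9,"dy": 2.94,"dz": 1.4,"wz": -0.86},{"aperture": 0,"dx": 1.9,"dy": 2.94,"dz": 1.8,"wz": -0.86},{"aperture": 0,"dx": 1.9,"dy": 2.94,"dz": 2,"wz": -0.86},{"aperture": 0,"dx": 1.9,"dy": 2.94,"dz": 2,"wz": -0.86}]' | python3 drive.py; python3 go.py 0.40 -0.25 0.006 0.0
```

```text
clock: 5.2
position: [0.3975, -0.2476, 0.029]
ee_rot: [0.0, -3.138, -0.002]
force: [-0.8, -0.3, -1.5]
width: 0.122
grip_force: 29.9
now [ 0.3975 -0.2476  0.029 ] clock 5.2 F [-0.8 -0.3 -1.5] w 0.122
d [-0.0026 -0.0024  0.023 ] rot [ 0.001  -0.0034  0.    ]
```

To row units: 0.023 m is 0.46, 0.021 m is 0.42.

```bash
echo '[{"aperture": 0,"dz": 0.24},{"aperture": 0,"dz": 0.36},{"aperture": 0,"dz": 0.42},{"aperture": 0,"dz": 0.46},{"aperture": 0,"dz": 0.46}]' | python3 drive.py; echo '[{"aperture": 1},{"aperture": 1},{"aperture": 1},{"aperture": 1},{"aperture": 1},{"aperture": 1,"dz": -0.24},{"aperture": 1,"dz": -0.28},{"aperture": 1,"dz": -0.28}]' | python3 drive.py
```

```text
clock: 5.62
position: [0.3988, -0.2485, 0.008]
ee_rot: [0.0, 3.141, -0.0]
force: [-0.8, 0.2, -0.7]
width: 0.121
grip_force: 29.9
clock: 6.28
position: [0.3993, -0.2483, 0.0222]
ee_rot: [-0.001, 3.14, -0.001]
force: [-0.5, 0.5, 0.3]
width: 0.693
grip_force: 0.0
```

To row units: 0.02 m is 0.4, -0.07 m is -1.4.

```bash
echo '[{"aperture": 1,"dy": 0.4,"dz": 0.04},{"aperture": 1,"dy": 0.66,"dz": 0.04},{"aperture": 1,"dy": 0.76,"dz": 0.04},{"aperture": 1,"dy": 0.86,"dz": 0.04},{"aperture": 1,"dy": 0.94,"dz": 0.04},{"aperture": 1,"dy": 1,"dz": 0.04},{"aperture": 1,"dy": 1.06,"dz": 0.04},{"aperture": 1,"dy": 1.12,"dz": 0.04},{"aperture": 1,"dy": 1.12,"dz": -0.6},{"aperture": 1,"dy": 0.6,"dz": -1.4}]' | python3 drive.py;echo '[{"aperture": 1,"dy": -0.8,"dz": -0.4},{"aperture": 1,"dy": -1.6,"dz": -0.8},{"aperture": 1,"dy": -2.4,"dz": -1.2},{"aperture": 1,"dy": -3,"dz": -1.2},{"aperture": 1,"dy": -3,"dz": -1.2}]' | python3 drive.py
python3 - <<'E'
from h import *
c=manip.read_camera("scene");s=manip.read_camera("top")
a=cv2.resize(c["frame"][180:280,300:430,::-1],(520,400),interpolation=cv2.INTER_CUBIC)
b=cv2.resize(s["frame"][260:390,350:440,::-1],(277,400),interpolation=cv2.INTER_CUBIC)
cv2.imwrite("pics/z4.png",np.hstack([a,b]))
E
```

```text
clock: 7.12
position: [0.3969, -0.2114, 0.0855]
ee_rot: [0.006, -3.135, -0.005]
force: [1.9, 0.9, -0.1]
width: 0.999
grip_force: 0.0
clock: 7.53
position: [0.3977, -0.3735, 0.1493]
ee_rot: [0.011, 3.138, -0.011]
force: [0.6, 0.5, -0.6]
width: 1.002
grip_force: 0.0
```

View pics/z4.png

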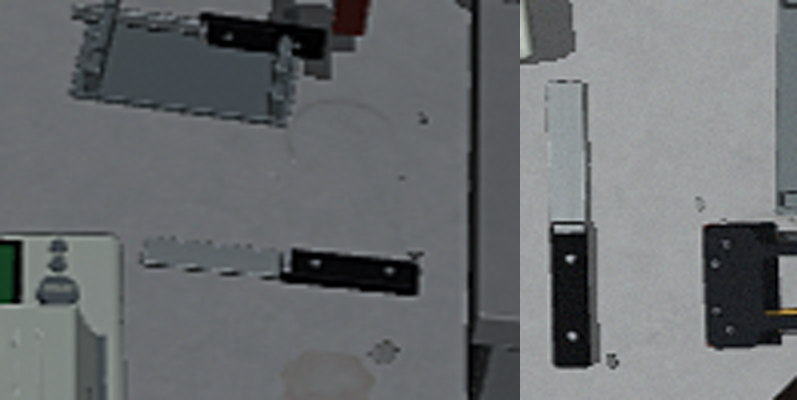

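The spatula lies flat: handle in the right panel at (551–594, 222–367), blade upward to row 80. Next I'll measure its handle.

```bash
cat > hd.py <<'E'
from h import *
c=manip.read_camera("top"); g=c["frame"].max(2)
m=np.zeros_like(g); r=(slice(325,384),slice(354,378)); m[r]=(g[r]<60)*255
cn,_=cv2.findContours(m,cv2.RETR_EXTERNAL,cv2.CHAIN_APPROX_NONE); k=max(cn,key=cv2.contourArea)
p=cv2.boxPoints(cv2.minAreaRect(k)); p=p[np.argsort(p[:,1])]
e=[onz(c,*p[:2].mean(0),.011),onz(c,*p[2:].mean(0),.011)]; d=e[0]-e[1]
w=np.linalg.norm(onz(c,*p[0],.011)-onz(c,*p[1],.011)); yaw=np.arctan2(d[1],d[0])
print(e,"len",np.linalg.norm(d),"wid",w,"yaw",yaw)
t=e[0]-.04*d/np.linalg.norm(d); t[2]=.06; to(t,yaw)
E
python3 hd.py
```

```text
[array([ 0.42778118, -0.22821182,  0.011     ]), array([ 0.32939148, -0.22865279,  0.011     ])] len 0.09839068044238809 wid 0.02567352659848622 yaw 0.004481784266610476
now [ 0.3982 -0.3649  0.1462] clock 7.68 F [ 0.2  0.5 -0. ] w 1.001
d [0.0105 0.1364 0.0863] rot [ 0.0007 -0.0008 -0.0058]
```

To row units: 0.136 m is 2.72, 0.115 m is 2.3, -0.006 rad is -0.06.

```bash
echo '[{"aperture": 0.7,"dx": 0.2,"dy": 0.8},{"aperture": 0.7,"dx": 0.2,"dy": 1.6,"dz": 0.2},{"aperture": 0.7,"dx": 0.2,"dy": 2.3,"dz": 0.6,"wz": -0.06},{"aperture": 0.7,"dx": 0.2,"dy": 2.72,"dz": 1.2,"wz": -0.06},{"aperture": 0.7,"dx": 0.2,"dy": 2.72,"dz": 1.7,"wz": -0.06},{"aperture": 0.7,"dx": 0.2,"dy": 2.72,"dz": 2,"wz": -0.06},{"aperture": 0.7,"dx": 0.2,"dy": 2.72,"dz": 2,"wz": -0.06},{"aperture": 0.7,"dx": 0.2,"dy": 2.72,"dz": 2,"wz": -0.06}]' | python3 drive.py; python3 go.py 0.388 -0.2285 0.0015 0.0045
```

```text
clock: 8.35
position: [0.3881, -0.2276, 0.0463]
ee_rot: [0.012, -3.139, -0.002]
force: [-0.3, -0.6, 0.5]
width: 0.703
grip_force: 0.0
now [ 0.3881 -0.2276  0.0463] clock 8.35 F [-0.3 -0.6  0.5] w 0.703
d [ 0.     -0.0009  0.0448] rot [ 0.001  -0.0023  0.0031]
```

To row units: 0.0435 m is 0.87, 0.038 m is 0.76.

```bash
echo '[{"aperture": 0.7,"dz": 0.5},{"aperture": 0.7,"dz": 0.76},{"aperture": 0.7,"dz": 0.87},{"aperture": 0.7,"dz": 0.87},{"aperture": 0,"dz": 0.87},{"aperture": 0,"dz": 0.87},{"aperture": 0,"dz": 0.87},{"aperture": 0,"dz": 0.87},{"aperture": 0,"dz": 0.87}]' | python3 drive.py; echo '[{"aperture": 0,"dz": -0.4},{"aperture": 0,"dz": -1},{"aperture": 0,"dz": -1.6},{"aperture": 0,"dz": -1.6}]' | python3 drive.py; python3 go.py 0.36 -0.03 0.06 0.112
python3 - <<'E'
from h import *
st=manip.observe(); print(st["grip_force"],st["wrist_torque"])
c=manip.read_camera("scene"); q=proj(c,st["position"]); print(q)
u,v=int(q[0]),int(q[1])
cv2.imwrite("pics/z5.png",cv2.resize(c["frame"][v-60:v+60,u-90:u+60,::-1],None,fx=5,fy=5,interpolation=cv2.INTER_CUBIC))
E
```

```text
clock: 9.1
position: [0.3891, -0.2289, 0.0036]
ee_rot: [-0.01, 3.141, -0.0]
force: [-0.3, -0.1, 0.1]
width: 0.359
grip_force: 0.0
clock: 9.43
position: [0.3906, -0.2304, 0.0871]
ee_rot: [-0.008, 3.136, -0.003]
force: [0.3, 0.1, 0.3]
width: 0.056
grip_force: 0.0
now [ 0.3906 -0.2304  0.0871] clock 9.43 F [0.3 0.1 0.3] w 0.056
d [0.0297 0.2006 0.0266] rot [-0.0019  0.0053 -0.1067]
0.0 [-0.02272784 -0.05350859  0.00536874]
(np.float64(384.7585676679805), np.float64(227.10189755717718))
```

View pics/z5.png

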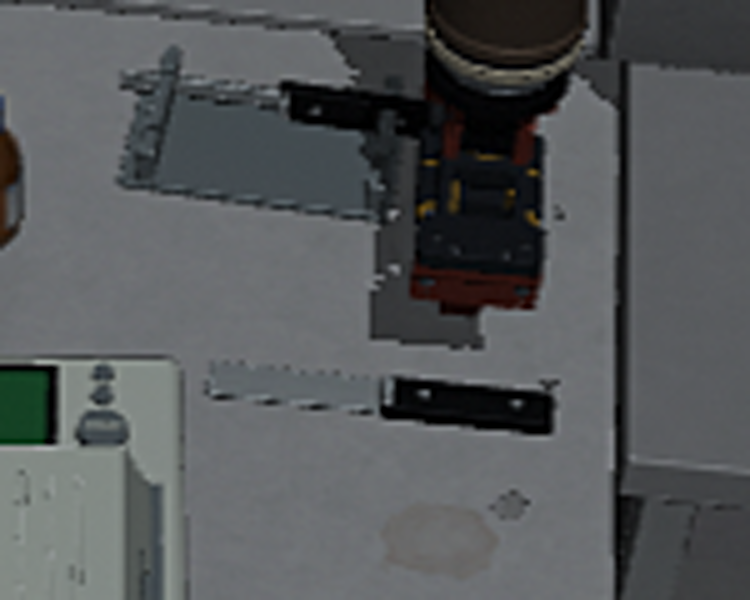

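The picture shows the spatula still flat on the bench. The fingers hadn't closed before I lifted, and at 31 mm wide they never touched it. Retrying with more closing rows.

```bash
echo '[{"aperture": 0.7},{"aperture": 0.7},{"aperture": 0.7,"dz": 0.4},{"aperture": 0.7,"dz": 0.8},{"aperture": 0.7,"dz": 1.2},{"aperture": 0.7,"dz": 1.2}]' | python3 drive.py; python3 go.py 0.388 -0.2285 0.0025 0.0045
```

```text
clock: 9.98
position: [0.3862, -0.2277, 0.0198]
ee_rot: [0.009, -3.135, -0.003]
force: [-1.4, 0.3, -0.1]
width: 0.436
grip_force: 0.0
now [ 0.3862 -0.2277  0.0198] clock 9.98 F [-1.4  0.3 -0.1] w 0.436
d [-0.0019 -0.0008  0.0173] rot [ 0.0019 -0.0061  0.0016]
```

To row units: 0.017 m is 0.34, 0.01 m is 0.2.

```bash
echo '[{"aperture": 0.7},{"aperture": 0.7},{"aperture": 0.7},{"aperture": 0.7},{"aperture": 0.7,"dz": 0.2},{"aperture": 0.7,"dz": 0.34},{"aperture": 0.7,"dz": 0.34}]' | python3 drive.py; echo '[{"aperture": 0},{"aperture": 0},{"aperture": 0},{"aperture": 0},{"aperture": 0},{"aperture": 0},{"aperture": 0},{"aperture": 0},{"aperture": 0},{"aperture": 0}]' | python3 drive.py
```

```text
clock: 10.57
position: [0.3883, -0.2283, 0.005]
ee_rot: [0.01, -3.14, -0.001]
force: [-0.7, 0.4, -0.2]
width: 0.694
grip_force: 0.0
clock: 11.4
position: [0.3889, -0.2289, 0.0063]
ee_rot: [-0.01, 3.141, -0.0]
force: [-0.4, -0.8, 2.7]
width: 0.289
grip_force: 30.0
```

```bash
echo '[{"aperture": 0,"dz": -0.4},{"aperture": 0,"dz": -1},{"aperture": 0,"dz": -1.6},{"aperture": 0,"dz": -2},{"aperture": 0,"dz": -2},{"aperture": 0,"dz": -2}]' | python3 drive.py; python3 go.py 0.36 -0.03 0.06 0.112
python3 - <<'E'
from h import *
st=manip.observe(); print(st["grip_force"],st["wrist_torque"])
c=manip.read_camera("scene"); q=proj(c,st["position"]); print(q)
u,v=int(q[0]),int(q[1])
cv2.imwrite("pics/z6.png",cv2.resize(c["frame"][v-60:v+50,u-90:u+60,::-1],None,fx=5,fy=5,interpolation=cv2.INTER_CUBIC))
E
```

```text
clock: 11.9
position: [0.3895, -0.2285, 0.1066]
ee_rot: [-0.011, 3.139, 0.0]
force: [0.5, 0.5, -0.8]
width: 0.29
grip_force: 30.0
now [ 0.3895 -0.2285  0.1066] clock 11.9 F [ 0.5  0.5 -0.8] w 0.29
d [0.0282 0.1987 0.0466] rot [ 1.000e-04  2.300e-03 -1.048e-01]
29.984701573848724 [-0.01104978  0.04024165 -0.01613768]
(np.float64(385.9039432107006), np.float64(222.66984924480772))
```

View pics/z6.png

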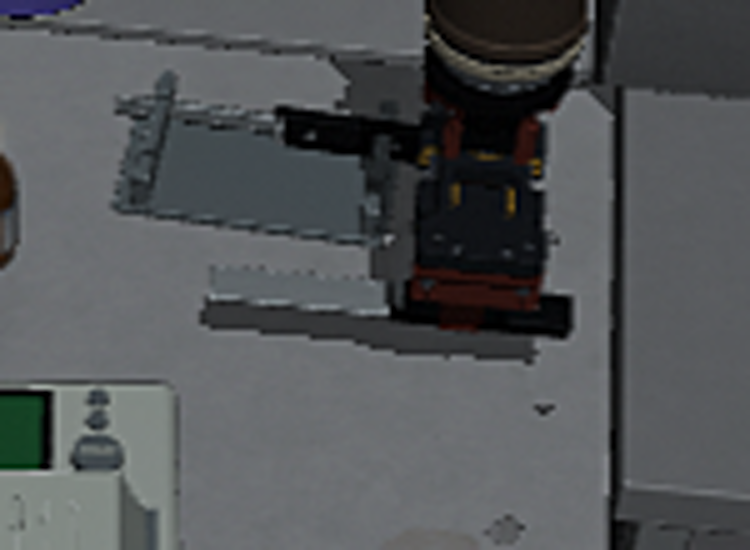

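The spatula is held, and the blade tip's end edge sits at crop (210,283), which is full-frame (337,218.6). Checking that it's level.

```bash
python3 - <<'E'
from h import *
c=manip.read_camera("scene")
p=manip.observe()["position"]
for dz in(-.01,0,.01): print(dz,proj(c,p+[.14,.001,dz]))
E
python3 go.py 0.385 -0.0385 0.07 0.112
```

```text
-0.01 (np.float64(335.6613682662532), np.float64(220.89274484684904))
0 (np.float64(335.8282746912959), np.float64(218.34859766170598))
0.01 (np.float64(335.99670237480075), np.float64(215.78126200174427))
now [ 0.3884 -0.2282  0.1053] clock 12.0 F [ 0.3 -0.1  0.2] w 0.294
d [0.002  0.1897 0.0354] rot [ 0.0008 -0.0009 -0.1052]
```

The rows are not in the units I measure in: shifts go in units of 50 mm and turns go in units of 0.1 rad. I convert before sending: 0.19 m is 3.8, 0.18 m is 3.6, -0.105 rad is -1.05.

```bash
echo '[{"aperture": 0,"dy": 0.8,"wz": -0.4},{"aperture": 0,"dy": 1.6,"wz": -0.8},{"aperture": 0,"dx": 0.02,"dy": 2.4,"dz": 0.2,"wz": -1.05},{"aperture": 0,"dx": 0.02,"dy": 3.1,"dz": 0.4,"wz": -1.05},{"aperture": 0,"dx": 0.02,"dy": 3.6,"dz": 0.6,"wz": -1.05},{"aperture": 0,"dx": 0.02,"dy": 3.8,"dz": 0.7,"wz": -1.05},{"aperture": 0,"dx": 0.02,"dy": 3.8,"dz": 0.7,"wz": -1.05},{"aperture": 0,"dx": 0.02,"dy": 3.8,"dz": 0.7,"wz": -1.05}]' | python3 drive.py; python3 go.py 0.387 -0.038 0.0535 0.112;  python3 - <<'E'
from h import *
c=manip.read_camera("top");s=manip.read_camera("scene")
a=cv2.resize(c["frame"][225:335,215:325,::-1],(440,440),interpolation=cv2.INTER_CUBIC)
b=cv2.resize(s["frame"][225:325,280:370,::-1],(360,400),interpolation=cv2.INTER_CUBIC)
im=np.zeros((440,800,3),np.uint8); im[:,:440]=a; im[:400,440:]=b; cv2.imwrite("pics/z7.png",im)
p=manip.observe()["position"]; t=R.from_rotvec(manip.observe()["ee_rot"]).apply([-.14,0,0])+p-[0,0,.001]
print(t,(np.array(proj(c,t))-[215,225])*4,(np.array(proj(s,t))-[280,225])*4)
E
```

```text
clock: 12.67
position: [0.3861, -0.0397, 0.0707]
ee_rot: [0.175, -3.135, 0.002]
force: [0.4, -0.5, -0.5]
width: 0.292
grip_force: 30.0
now [ 0.3861 -0.0397  0.0707] clock 12.67 F [ 0.4 -0.5 -0.5] w 0.292
d [-0.0011  0.0016  0.0171] rot [-0.0011 -0.0017 -0.0003]
[ 0.52591203 -0.02530906  0.07028605] [217.76119085 245.91960336] [194.33178132 229.77609867]
```

View pics/z7.png

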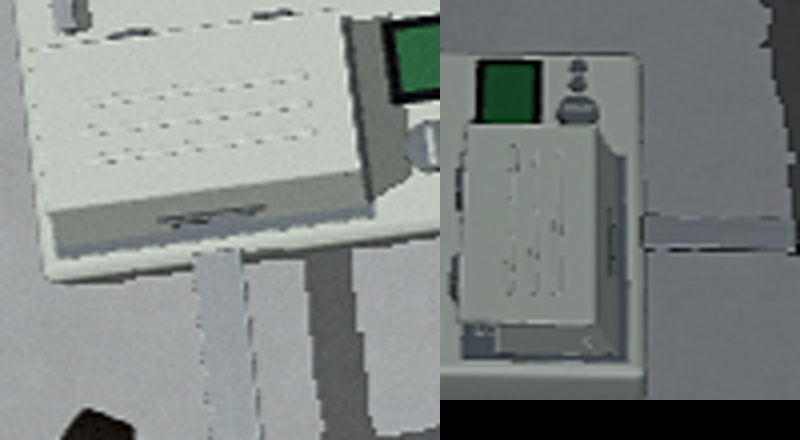

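The tip shows at left-panel (218,250), where I predicted it. The notch is at left (212,217) and right (612,240). I'll triangulate it.

Run:
```python
from h import *
c=manip.read_camera("top");s=manip.read_camera("scene")
print(onz(c,268,279.25,.0525),onz(s,323,285,.0525))
a,b=ray(c,268,279.25),ray(s,323,285)
t=np.linalg.lstsq(np.c_[a,-b],s["eye"]-c["eye"],rcond=None)[0]; print(c["eye"]+a*t[0],s["eye"]+b*t[1])
```

```text
[ 0.54251937 -0.02060058  0.0525    ] [ 0.54037724 -0.02912454  0.0525    ]
[ 0.5417431  -0.02154751  0.06217699] [ 0.53981284 -0.02150243  0.06202655]
```

```bash
echo '[{"aperture": 0,"dx": 0.02,"dy": 0.04,"dz": 0.2},{"aperture": 0,"dx": 0.02,"dy": 0.04,"dz": 0.33},{"aperture": 0,"dx": 0.02,"dy": 0.04,"dz": 0.33},{"aperture": 0,"dx": 0.02,"dy": 0.04,"dz": 0.33}]' | python3 drive.py;echo '[{"aperture": 0,"dx": -0.2},{"aperture": 0,"dx": -0.32},{"aperture": 0,"dx": -0.44},{"aperture": 0,"dx": -0.44}]' | python3 drive.py; python3 go.py 0.4235 -0.0345 0.0535 0.112
```

```text
clock: 13.2
position: [0.3852, -0.0377, 0.0546]
ee_rot: [0.172, -3.136, 0.001]
force: [-0.5, -0.7, -0.2]
width: 0.288
grip_force: 30.0
clock: 13.53
position: [0.4094, -0.0344, 0.055]
ee_rot: [-0.176, 3.135, -0.001]
force: [-0.4, -0.2, -0.7]
width: 0.289
grip_force: 30.0
now [ 0.4094 -0.0344  0.055 ] clock 13.53 F [-0.4 -0.2 -0.7] w 0.289
d [-0.014  -0.0016  0.0016] rot [-0.0006  0.0019 -0.0001]
```

To row units: -0.014 m is -0.28, -0.01 m is -0.2.

```bash
echo '[{"aperture": 0,"dx": -0.1,"dy": -0.02,"dz": 0.02},{"aperture": 0,"dx": -0.2,"dy": -0.02,"dz": 0.02},{"aperture": 0,"dx": -0.28,"dy": -0.02,"dz": 0.02},{"aperture": 0,"dx": -0.28,"dy": -0.02,"dz": 0.02},{"aperture": 0,"dx": -0.28,"dy": -0.02,"dz": 0.02}]' | python3 drive.py; python3 go.py 0.4235 -0.0345 0.0535 0.112
python3 - <<'E'
from h import *
c=manip.read_camera("top");s=manip.read_camera("scene")
a=cv2.resize(c["frame"][225:335,215:325,::-1],(440,440),interpolation=cv2.INTER_CUBIC)
b=cv2.resize(s["frame"][225:325,280:370,::-1],(360,400),interpolation=cv2.INTER_CUBIC)
im=np.zeros((440,800,3),np.uint8); im[:,:440]=a; im[:400,440:]=b; cv2.imwrite("pics/z8.png",im)
E
```

```text
clock: 13.95
position: [0.4213, -0.0341, 0.0536]
ee_rot: [0.175, -3.137, 0.0]
force: [0.1, 0.3, -0.1]
width: 0.295
grip_force: 30.0
now [ 0.4213 -0.0341  0.0536] clock 13.95 F [ 0.1  0.3 -0.1] w 0.295
d [-0.0021 -0.0007  0.0001] rot [-0.0001 -0.0002 -0.0008]
```

View pics/z8.png

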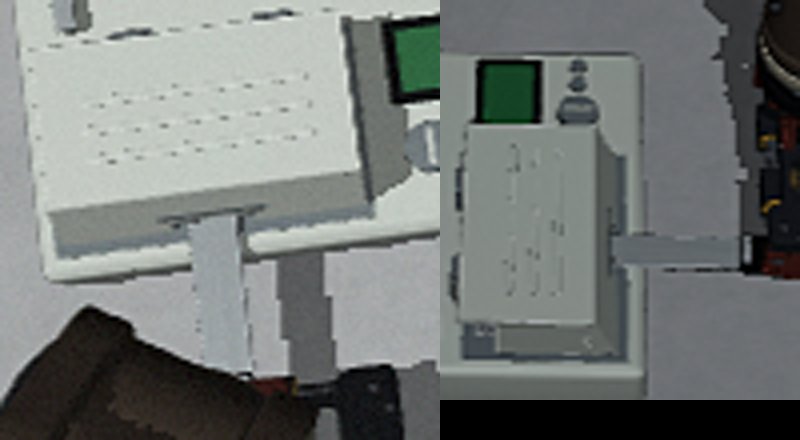

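The blade is under the cover's front wall through the notch: its visible end in the left panel is (217,215). That was the tenth picture, so I'm working from numbers only from here. Levering up along the arc.

To row units: -0.08 m is -1.6, -0.074 m is -1.48.

```bash
echo '[{"aperture": 0,"dx": -0.02,"dz": -0.16},{"aperture": 0,"dx": -0.04,"dz": -0.32},{"aperture": 0,"dx": -0.06,"dz": -0.52},{"aperture": 0,"dx": -0.1,"dz": -0.72},{"aperture": 0,"dx": -0.14,"dz": -0.92},{"aperture": 0,"dx": -0.22,"dz": -1.12},{"aperture": 0,"dx": -0.32,"dz": -1.32},{"aperture": 0,"dx": -0.44,"dz": -1.48},{"aperture": 0,"dx": -0.56,"dz": -1.6},{"aperture": 0,"dx": -0.56,"dz": -1.6}]' | python3 drive.py; python3 go.py 0.4213 -0.0341 0.0536 0.112
python3 - <<'E'
from h import *
c=manip.read_camera("top"); s=manip.read_camera("scene"); cv2.imwrite("pics/a_top.png",c["frame"][:,:,::-1]);
st=manip.observe(); print(st["wrist_torque"])
# dark/black grip pixels, and white-ness in cover area
f=c["frame"]; r=f[215:300,212:310]; print("black px",(r.max(2)<50).sum())
b=cv2.imread("pics/top0.png")[:,:,::-1]; d=(np.abs(f.astype(int)-b).max(2)>40); 
for v in range(220,292,8): print(v,''.join('#' if d[v,u] else '.' for u in range(212,320,2)))
E
```

```text
clock: 14.88
position: [0.4513, -0.0305, 0.1352]
ee_rot: [-0.176, 3.133, 0.0]
force: [1.1, 0.3, -0.6]
width: 0.292
grip_force: 30.0
now [ 0.4513 -0.0305  0.1352] clock 14.88 F [ 1.1  0.3 -0.6] w 0.292
d [ 0.0305 -0.0002  0.0815] rot [0.     0.0033 0.0001]
[0.12324971 0.06257053 0.04328282]
black px 781
220 ......................................................
228 ......................###########....#..##########.#..
236 .....###..#####...##########..###############.........
244 .....#####...#################...##....##.............
252 ....#.......................#.......##...............#
260 ....##.................#.#..###...#......#..###......#
268 .....#.........########......################..#######
276 ........#####..........######.....#......######.......
284 ##########.............####..#............######......
```

To row units: -0.074 m is -1.48, -0.068 m is -1.36.

```bash
echo '[{"aperture": 0,"dx": -0.14,"dz": -0.1},{"aperture": 0,"dx": -0.3,"dz": -0.18},{"aperture": 0,"dx": -0.48,"dz": -0.26},{"aperture": 0,"dx": -0.66,"dz": -0.32},{"aperture": 0,"dx": -0.84,"dz": -0.36},{"aperture": 0,"dx": -1.02,"dz": -0.38},{"aperture": 0,"dx": -1.2,"dz": -0.38},{"aperture": 0,"dx": -1.36,"dz": -0.38},{"aperture": 0,"dx": -1.48,"dz": -0.38},{"aperture": 0,"dx": -1.48,"dz": -0.38}]' | python3 drive.py
python3 - <<'E'
from h import *
c=manip.read_camera("top"); f=c["frame"]
st=manip.observe(); print(st["wrist_torque"],st["position"])
b=cv2.imread("pics/top0.png")[:,:,::-1]; d=(np.abs(f.astype(int)-b).max(2)>40); 
for v in range(180,300,6): print(v,''.join('#' if d[v,u] else '.' for u in range(205,325,2)),''.join('@' if f[v,u].max()<50 else '.' for u in range(205,325,2)))
E
```

```text
clock: 15.82
position: [0.5236, -0.0226, 0.1523]
ee_rot: [0.175, -3.136, 0.001]
force: [-0.5, -0.1, -2.3]
width: 0.292
grip_force: 30.0
[0.03465321 0.29245527 0.08827832] [ 0.522766   -0.02281533  0.15223634]
180 ............................................................ ......@@@@......................@@@@@@@@..................@@
186 ............................................................ ......@@@@.....................@@@@@@@@@@@..............@@@@
192 ............................................................ ......@@@@@@.................@@@@@@@@@@@@@@@@@@@@@@@@@@@@@@@
198 ............................................................ .......@@@@@@@@@..........@@@@@@@@@@@@@@@@@@@@@@@@@@@@@@@@@@
204 ............................................................ .......@@@@@@@@@@@@@@@@@@@@@@@@@@@@@@@@@@@@@@@..............
210 ......................................########............#. .......@@@@@@@@@@@@@@@@@....................................
216 ...............############...........................###### ............................................................
222 #####
[... 928 characters left out ...]
..###.... ........@@@@@@.@@.............@.@@@@@@@@@@@@@@@@@@@.........
270 #######################################....########.....#### ......@..@..@@......@........@.@@@@@@@@....@@@@@@@@@........
276 #############################.##########...################# ........@@.@.@.............@@.@@@@@@@@@....@@@@@@@@@........
282 ############################.###########...#############.... .....@..@@@@@@@...........@@.@@@@@@@.@@@....@@@@@@.@........
288 ########################################..###########...#### ....@@@@.@@@@@@@@........@@..@@@@@...@@@@@@@@@@@@.@@@.......
294 ################......###################...#.######.....### ..@@@@@@@@@@@@@@........@@@.@@@@@....@........@..@..........
```

```bash
echo '[{"aperture": 0,"dx": 0.4,"dz": 0.04},{"aperture": 0,"dx": 1,"dz": 0.04},{"aperture": 0,"dx": 1.8,"dz": 0.04},{"aperture": 0,"dx": 2.4,"dz": 0.04},{"aperture": 0,"dx": 2.7,"dz": 0.04},{"aperture": 0,"dx": 2.7,"dz": 0.04}]' | python3 drive.py; python3 go.py 0.388 -0.2285 0.1 0
python3 - <<'E'
from h import *
c=manip.read_camera("top"); f=c["frame"]
print(manip.observe()["wrist_torque"])
b=cv2.imread("pics/top0.png")[:,:,::-1]; d=(np.abs(f.astype(int)-b).max(2)>40); 
for v in range(180,300,6): print(v,''.join('#' if d[v,u] else '.' for u in range(205,325,2)),''.join('@' if f[v,u].max()<50 else '.' for u in range(205,325,2)))
E
```

```text
clock: 16.37
position: [0.3848, -0.0378, 0.1503]
ee_rot: [0.173, -3.135, -0.006]
force: [0.4, 0.4, 0.3]
width: 0.29
grip_force: 30.0
now [ 0.3848 -0.0378  0.1503] clock 16.37 F [0.4 0.4 0.3] w 0.29
d [ 0.0177 -0.1901  0.0496] rot [ 0.0036 -0.0018  0.11  ]
[-0.03437125 -0.0345381   0.03082339]
180 ............................................................ ......@@@@......................@@@@@@@@..................@@
186 ............................................................ ......@@@@@....................@@@@@@@@@@@.............@@@@@
192 ............................................................ ......@@@@@@.................@@@@@@@@@@@@@@@@@@@@@@@@@@@@@@@
198 ............................................................ .......@@@@@@@@@..........@@@@@@@@@@@@@@@@@@@@@@@@@@@@@@@@@@
204 .........................................#####.............. .......@@@@@@@@@@@@@@@@@@@@@@@@@@@@@@@@@@...................
210 ...................######.#########..#########.............. .......@@@@@@@@@@@@.........................................
216 ......####.#...#####.......#.##.#.............
[... 1013 characters left out ...]
#####.... ..................@@@..@@@@@@...............................
270 ...........############################............#####.... ............................................................
276 ............####.....................#...................... ............................................................
282 ............................................................ ............................................................
288 ........................................................#### ............................................................
294 .........................................................### ............................................................
```

```bash
echo '[{"aperture": 0,"dx": 0.2,"dy": -0.8,"wz": 0.4},{"aperture": 0,"dx": 0.36,"dy": -1.6,"dz": 0.2,"wz": 1},{"aperture": 0,"dx": 0.36,"dy": -2.4,"dz": 0.6,"wz": 1.1},{"aperture": 0,"dx": 0.36,"dy": -3.2,"dz": 1.2,"wz": 1.1},{"aperture": 0,"dx": 0.36,"dy": -3.6,"dz": 1.8,"wz": 1.1},{"aperture": 0,"dx": 0.36,"dy": -3.8,"dz": 2.3,"wz": 1.1},{"aperture": 0,"dx": 0.36,"dy": -3.8,"dz": 2.5,"wz": 1.1},{"aperture": 0,"dx": 0.36,"dy": -3.8,"dz": 2.5,"wz": 1.1},{"aperture": 0,"dx": 0.36,"dy": -3.8,"dz": 2.5,"wz": 1.1}]' | python3 drive.py; python3 go.py 0.388 -0.2285 0.0065 0
```

```text
clock: 17.17
position: [0.3918, -0.2285, 0.0255]
ee_rot: [0.001, -3.14, -0.0]
force: [-0.0, 0.6, -0.8]
width: 0.293
grip_force: 30.0
now [ 0.3918 -0.2285  0.0255] clock 17.17 F [-0.   0.6 -0.8] w 0.293
d [ 0.0037 -0.      0.019 ] rot [ 0.0002 -0.0014  0.0009]
```

To row units: 0.02 m is 0.4, 0.019 m is 0.38.

```bash
echo '[{"aperture": 0,"dz": 0.2},{"aperture": 0,"dz": 0.32},{"aperture": 0,"dz": 0.38},{"aperture": 0,"dz": 0.4},{"aperture": 0,"dz": 0.4}]' | python3 drive.py; echo '[{"aperture": 0.6},{"aperture": 0.6},{"aperture": 0.6},{"aperture": 0.6},{"aperture": 0.6},{"aperture": 0.6},{"aperture": 0.6,"dz": -0.8},{"aperture": 0.6,"dz": -1.6},{"aperture": 0.6,"dz": -2.4},{"aperture": 0.6,"dz": -3}]' | python3 drive.py; echo '[{"aperture": 0,"dy": -0.8,"dz": -0.6},{"aperture": 0,"dy": -1.6,"dz": -1.2},{"aperture": 0,"dy": -2.4,"dz": -1.2},{"aperture": 0,"dy": -3.2,"dz": -1.2},{"aperture": 0,"dy": -3.2,"dz": -1.2}]' | python3 drive.py; python3 hd.py
python3 - <<'E'
from h import *
c=manip.read_camera("top"); f=c["frame"]
g=f.max(2)
for v in range(195,300,3): print(v,''.join('%x'%(g[v,u]//16) for u in range(205,325,1)))
E
```

```text
clock: 17.58
position: [0.3925, -0.2274, 0.0063]
ee_rot: [-0.004, 3.14, 0.002]
force: [-0.9, 1.0, 2.0]
width: 0.289
grip_force: 30.0
clock: 18.42
position: [0.3913, -0.2294, 0.1579]
ee_rot: [0.001, 3.141, -0.001]
force: [2.1, 0.3, 0.8]
width: 0.597
grip_force: 0.0
clock: 18.83
position: [0.3906, -0.3947, 0.2171]
ee_rot: [0.005, 3.14, -0.007]
force: [-1.1, 0.5, 0.7]
width: 0.264
grip_force: 0.0
[array([ 0.42996646, -0.22620717,  0.011     ]), array([ 0.33166284, -0.22667223,  0.011     ])] len 0.09830471993116166 wid 0.02575306982197824 yaw 0.004730882436367334
now [ 0.3902 -0.3942  0.2165] clock 18.88 F [-0.3 -0.6  0.2] w 0.218
d [0.001  0.1685 0.1558] rot [-0.0042  0.0002 -0.009 ]
195 555555557cd92111111111011127bbabaaaaaaaaaaaaaaaaaaaaba621001001001110111111111111111111111111111101111111101111011111111
198 555555554cda411111111111111111238cccbbaaaaaabccb753210000111111111111111111111110111111111111111011111111111110111110111
201 999aaaaaabdd7111111111111111011111111111111101110111111111111111111111111111111111110111111111111111111111110000013359de
204 aaaa9aaa9acd821111111111111111
[... 3265 characters left out ...]
7777777777777777777777777777777999968bcccccccccccccbcbbbbbbbbbbbabbaaaa9887
285 aaaaaaaaaaaaaaaaaaa8bcca877777777777777777777777777777899998bcccccccccccccbbbbbbbbbbbbabbbbaaa9877655544444444549aaaaaaa
288 aaaaaaaaaaaaaaaaaaaaabcb8777777789989ccccccccccccccccbbbbbbbbbbbbbaabaaa987665544444444449aaaaaaa9aa9aaaa9aaa9a9aaaaaaaa
291 9aaaa9aa9aaa999a9a9a9bccccccccccbbbbbbbbbbbabbbaa9887665544444444449aaaaaaaaaaaaaaaaaaa9aaa9aaaaaaaaaaa9aaaaaa9aa999aaaa
294 aa9aaaaaaaaaa99a999aa8abaaa987765544444444449aaaaaaaaaaaaaaaaaaaaaa9aaaaa9aa99aa999aa9aaa99a99aaaa999aa99a9aaa9a9aaaaa99
297 aaaaaaaaa9aaaa9aaaa9999aaaaaaaaaaaa9aaaaaa9aaaaaaaaa9aa9aaaaaaaa999aa9aaaa999a99a9a9a99aa99aaa9a9a99aa9aaa9aa9999aaaaaaa
```

The spatula is back flat on the bench (yaw 0.005, width 25.7 mm), and the cover stands open. The grey-level map shows the dark grip block at about columns 240–258, rows 255–267, with the track running right to about column 293. I'll check that against the prediction.

Run:
```python
from h import *
c=manip.read_camera("top"); s=manip.read_camera("scene")
N=np.array([.5445,-.021,.0525]); x=np.array([np.cos(.112),np.sin(.112),0]); y=np.array([-x[1],x[0],0]); z=np.array([0,0,1])
G=N+.0405*x+.036*y; G[2]=.079; print("pred",G,proj(c,G),proj(s,G))
for a in(-.01,.01):
  for b in(-.015,.015): print(np.round(proj(c,G+a*x+b*y),1),np.round(proj(s,G+a*x+b*y),1))
for v in range(252,272): print(v,''.join('%x'%(c["frame"][v,u].max()//8%32 if c["frame"][v,u].max()<128 else 15) for u in range(230,270)))
g=s["frame"].max(2); q=proj(s,G); u0,v0=int(q[0]),int(q[1]); print(u0,v0)
for v in range(v0-30,v0+16): print(v,''.join('%x'%(g[v,u]//16) for u in range(u0-20,u0+25)))
```

```text
pred [0.58072267 0.01930097 0.079     ] (np.float64(247.6042276623838), np.float64(260.29883504508643)) (np.float64(305.4071921921533), np.float64(291.53669541820005))
[255.3 264.1] [309.4 287. ]
[241.  265.9] [309.3 296.3]
[254.2 254.7] [301.6 286.8]
[240.  256.5] [301.3 296.2]
252 bffe8577887776ffffffa6defefffeeefeeeeeef
253 eb7566777777eeffffffa7deefeffffffeeeeeee
254 eeeffefeffffeedfffffa7ffca8654377eeeeeee
255 eeeeeeeefeeeeeffffffa221011122177dffffee
256 eeeeeeefeeeeee6ce9841314175211178777777e
257 eeeeeeeeeffeef5331a4783e6683100888874443
258 eeffeefefeeeef72b4a6473e6783001221011112
259 eeeeabbadffeff72d6675b4a6783001101011111
260 eefefff977efcc62e6683e6754b5111212111211
261 eeeafff976221111a6793d6783b5111111110021
262 eefefffd86312121a75b4a5682f6101100010010
263 eeeefffe8e712321784b5b75b5b6101124445887
264 eeeeffff9e621212884844212111001088887877
265 efeeffff9e8221121111100010101011787effff
266 effeffff965787b5101011011121222257dfeeff
267 eeeeffff977efff7312122212322221247efeeee
268 fefecfffbdffeff82122221202166aaeffeeefee
269 eeeefbbeffeffffa2023369effffffffefeeeeee
270 fefeef
[... 1687 characters left out ...]

293 635344443444445400000000000254444444444445988
294 523554476664445400000000000254444444444445988
295 662254476654444400000000000254444444444444688
296 652254476654345542000000000254444444444444688
297 664254466656666666000000000254444444444445788
298 665254456536666666000000000255444444444445788
299 665312356546666676100000000254444444444445788
300 666524356524333310000000000254444444444445788
301 666532356424445410000000000254444444444445788
302 655634888875444555530001455554444444444445788
303 344586666666544455420001455444444444444445788
304 644587777777544445410001455444444444444445788
305 644564345434344444432221025444444444444445788
306 644564556434344445766777664444444444444445788
```

```bash
python3 go.py 0.5765 0.0528 0.22 0.112
```

```text
now [ 0.3913 -0.388   0.2151] clock 19.03 F [ 0.3  0.8 -1. ] w 0.079
d [-0.1853  0.4408 -0.0046] rot [ 0.0011 -0.001  -0.1118]
```

```bash
echo '[{"aperture": 0,"dx": -0.3,"dy": 0.74},{"aperture": 0,"dx": -3.7,"dy": 8.82,"dz": -0.1,"wz": -1.12},{"aperture": 0,"dx": -3.7,"dy": 8.82,"dz": -0.1,"wz": -1.12},{"aperture": 0,"dx": -3.7,"dy": 8.82,"dz": -0.1,"wz": -1.12},{"aperture": 0,"dx": -3.7,"dy": 8.82,"dz": -0.1,"wz": -1.12},{"aperture": 0,"dx": -3.7,"dy": 8.82,"dz": -0.1,"wz": -1.12},{"aperture": 0,"dx": -3.7,"dy": 8.82,"dz": -0.1,"wz": -1.12},{"aperture": 0,"dx": -3.7,"dy": 8.82,"dz": -0.1,"wz": -1.12},{"aperture": 0,"dx": -3.7,"dy": 8.82,"dz": -0.1,"wz": -1.12},{"aperture": 0,"dx": -3.7,"dy": 8.82,"dz": -0.1,"wz": -1.12}]' | python3 drive.py; python3 go.py 0.5765 0.0528 0.22 0.112
```

```text
clock: 19.87
position: [0.5512, -0.0013, 0.2199]
ee_rot: [0.183, -3.136, -0.003]
force: [0.7, -1.4, 0.0]
width: 0.005
grip_force: 0.0
now [ 0.5512 -0.0013  0.2199] clock 19.87 F [ 0.7 -1.4  0. ] w 0.005
d [-0.0314  0.0508 -0.    ] rot [ 0.0017 -0.0004  0.0043]
```

```bash
echo '[{"aperture": 0,"dx": -0.4,"dy": 0.6},{"aperture": 0,"dx": -0.6,"dy": 1},{"aperture": 0,"dx": -0.6,"dy": 1,"dz": 0.6},{"aperture": 0,"dx": -0.6,"dy": 1,"dz": 1.4},{"aperture": 0,"dx": -0.6,"dy": 1,"dz": 2},{"aperture": 0,"dx": -0.6,"dy": 1,"dz": 2.4},{"aperture": 0,"dx": -0.6,"dy": 1,"dz": 2.4}]' | python3 drive.py; python3 go.py 0.5765 0.0528 0.060 0.112
```

```text
clock: 20.45
position: [0.5721, 0.0496, 0.0959]
ee_rot: [0.182, -3.129, 0.001]
force: [-1.7, -0.0, -0.1]
width: 0.004
grip_force: 0.0
now [0.5721 0.0496 0.0959] clock 20.45 F [-1.7 -0.  -0.1] w 0.004
d [-0.005   0.0027  0.0359] rot [ 0.0001 -0.0074  0.004 ]
```

```bash
echo '[{"aperture": 0,"dx": -0.08,"dy": 0.08},{"aperture": 0,"dx": -0.08,"dy": 0.08,"dz": 0.2},{"aperture": 0,"dx": -0.08,"dy": 0.08,"dz": 0.4},{"aperture": 0,"dx": -0.08,"dy": 0.08,"dz": 0.6},{"aperture": 0,"dx": -0.08,"dy": 0.08,"dz": 0.68},{"aperture": 0,"dx": -0.08,"dy": 0.08,"dz": 0.68}]' | python3 drive.py; python3 go.py 0.5765 0.0528 0.060 0.112
```

```text
clock: 20.95
position: [0.5788, 0.0517, 0.0649]
ee_rot: [0.177, -3.135, 0.0]
force: [-0.2, 0.1, -0.7]
width: 0.005
grip_force: 0.0
now [0.5788 0.0517 0.0649] clock 20.95 F [-0.2  0.1 -0.7] w 0.005
d [0.0021 0.0013 0.0049] rot [-0.0001 -0.0016  0.001 ]
```

To row units: -0.07 m is -1.4, -0.064 m is -1.28.

```bash
echo '[{"aperture": 0,"dx": 0.02,"dy": -0.16,"dz": 0.06},{"aperture": 0,"dx": 0.02,"dy": -0.32,"dz": 0.06},{"aperture": 0,"dx": 0.02,"dy": -0.48,"dz": 0.06},{"aperture": 0,"dx": 0.02,"dy": -0.64,"dz": 0.06},{"aperture": 0,"dx": 0.02,"dy": -0.8,"dz": 0.06},{"aperture": 0,"dx": 0.02,"dy": -0.96,"dz": 0.06},{"aperture": 0,"dx": 0.02,"dy": -1.12,"dz": 0.06},{"aperture": 0,"dx": 0.02,"dy": -1.28,"dz": 0.06},{"aperture": 0,"dx": 0.02,"dy": -1.4,"dz": 0.06},{"aperture": 0,"dx": 0.02,"dy": -1.4,"dz": 0.06}]' | python3 drive.py;  echo '[{"aperture": 0,"dy": -0.1},{"aperture": 0,"dy": -0.2},{"aperture": 0,"dy": -0.28},{"aperture": 0,"dy": -0.28}]' | python3 drive.py; echo '[{"aperture": 0,"dy": -0.08},{"aperture": 0,"dy": -0.16},{"aperture": 0,"dy": -0.16},{"aperture": 0,"dy": -0.16}]' | python3 drive.py
```

```text
clock: 21.78
position: [0.5867, -0.0202, 0.0632]
ee_rot: [-0.174, 3.136, -0.002]
force: [-0.8, -0.2, -0.1]
width: 0.005
grip_force: 0.0
clock: 22.12
position: [0.5877, -0.0282, 0.0632]
ee_rot: [0.181, -3.135, -0.009]
force: [-2.9, 11.5, 6.5]
width: 0.005
grip_force: 6.3
clock: 22.45
position: [0.5878, -0.0284, 0.0632]
ee_rot: [0.189, -3.132, -0.024]
force: [-9.0, 29.4, 15.4]
width: 0.002
grip_force: 15.5
```

To row units: -0.16 m is -3.2, 0.16 m is 3.2.

```bash
echo '[{"aperture": 0,"dy": 0.2},{"aperture": 0,"dy": 0.44},{"aperture": 0,"dy": 0.5,"dz": -0.6},{"aperture": 0,"dy": 0.5,"dz": -1.4},{"aperture": 0,"dy": 0.5,"dz": -2.2},{"aperture": 0,"dx": 0.4,"dy": 0.5,"dz": -3},{"aperture": 0,"dx": 1,"dy": 1,"dz": -3.2},{"aperture": 0,"dx": 1.8,"dy": 1,"dz": -3.2},{"aperture": 0,"dx": 2.6,"dy": 1,"dz": -3.2},{"aperture": 0,"dx": 3.2,"dy": 1,"dz": -3.2}]' | python3 drive.py; echo '[{"aperture": 0,"dx": 0.6,"dy": 0.6},{"aperture": 0,"dx": 1,"dy": 1.2},{"aperture": 0,"dx": 1,"dy": 2},{"aperture": 0,"dx": 1,"dy": 2.8},{"aperture": 0,"dx": 1,"dy": 3.6},{"aperture": 0,"dx": 1,"dy": 3.6},{"aperture": 0,"dx": 1,"dy": 3.6}]' | python3 drive.py; python3 hd.py
python3 - <<'E'
from h import *
c=manip.read_camera("top"); s=manip.read_camera("scene")
x=np.array([np.cos(.112),np.sin(.112),0]); y=np.array([-x[1],x[0],0])
M=onz(c,250.5,260,.079); print("M",M,proj(c,M-.072*y),proj(s,M-.072*y))
for v in range(198,274,2): print(v,''.join('%x'%(c["frame"][v,u].max()//16) for u in range(225,310)))
g=s["frame"].max(2)
for v in range(260,306,2): print(v,''.join('%x'%(g[v,u]//16) for u in range(280,330)))
E
```

```text
clock: 23.28
position: [0.4218, -0.0094, 0.2219]
ee_rot: [0.176, -3.135, 0.001]
force: [-0.7, -0.4, -0.5]
width: 0.007
grip_force: 0.0
clock: 23.87
position: [0.3545, 0.1659, 0.2228]
ee_rot: [-0.182, 3.135, -0.002]
force: [0.4, -0.6, 0.2]
width: 0.008
grip_force: 0.0
[array([ 0.43197292, -0.22536268,  0.011     ]), array([ 0.33163649, -0.22608956,  0.011     ])] len 0.10033905574521002 wid 0.027209331217867633 yaw 0.0072442711642015664
now [0.3546 0.1645 0.2227] clock 23.92 F [ 0.4 -0.3  0.8] w 0.004
d [ 0.0071 -0.3917  0.1632] rot [-0.0012  0.0004  0.1062]
M [0.58125057 0.0132518  0.079     ] (np.float64(284.7193703830601), np.float64(255.61186958493073)) (np.float64(306.0521796358974), np.float64(268.0973103776268))
198 1111111111238cdcbbaaabaabccb754210000111111111111111111111111110111111111110111111111
200 1111111111101112244455443321000011111111111111111111111111111111111111111111111111111
202 1111111111111101111111111111111111111111111111111111111111011111111110111111111011000
204 111111111111111111111111111111111111111111111111111111110000024446799995669adeeeeeeee
206 11111111
[... 3612 characters left out ...]
544666898999aa00000000255555555555546988
282 64445974555436655555541110000122355555555555546988
284 63459974555446655555555540001355555555555555546988
286 67845974555436545555555540001355555555555555546988
288 65532465555544435555555540001355555555555555546988
290 66651475255555555555555530001355555555555555545988
292 66665475255555555555555530001355555555555555546988
294 66666523555555555555555530001355555555555555546998
296 66666652255555555555555530001355555555555555544698
298 66666665355555555555555530001455555555555555555798
300 66666666535555555555555530001455555555555555545798
302 66666665734888875455555530001455555555555555545898
304 59999744687777777555555410001455555555555555545898
```

The grip is at about (284,256), where 0.072 m of travel predicts (284.7,255.6), and it hit a hard stop. The cover is open, the spatula is flat, and the arm is clear. Handing in.

```bash
python3 -c "
from cell import manip
print(manip.finish_job())"
```

```text
the job is handed in; nothing more can be done
None
```

I handed the job in at about 24 s on the clock. By camera and force readings, the cover stands open, the lock grip is hard against its right-hand stop, and the broad spatula lies flat on the bench; the judge returned no verdict.

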